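# Make up the staining kit and the sampling kit on the lab bench

### The arm

A 6-joint arm with a two-finger parallel gripper is mounted at the origin on the work surface. World frame = base frame: x ahead of the robot, y to its left, z up, the work surface at z = 0. Lengths are in m, angles in rad, forces in N, time in s.
With the tool pointing down it reaches from about 0.3 to 0.775 m from the base axis. Payload 14.6 kg.
Tool frame: the origin (TCP) lies midway between the tips of the shut fingers; the grasp point (between the pads) lies 19 mm behind it (robot.tcp_to_grasp is the distance from the TCP to the grasp point, in m); z points along the fingers, y is the line along which they close (so a half turn about z gives the same grasp; the last joint's range is limited). The gripper opens to 94 mm and grips with 3 to 60 N. Pads are 16 mm wide; open, the fingers measure 119 mm over their backs; the gripper's body (75 mm by 177 mm) begins 78 mm behind the grasp point.
Start: joints at [1.184, 0.3, 1.521, -0, 1.321, -0.067], TCP at [0.173, 0.522, 0.178] pointing down, gripper open.
Joint ranges: [-3.03, 3.03], [-0.79, 2.21], [0.23, 2.52], [-1.04, 4.18], [0, 3.07], [-2.55, 2.55]. Speed limits (rad/s): [2.22, 2.22, 2.57, 3.14, 3.14, 3.14].

### API

Orientations are given as [roll, pitch, yaw] about the fixed x, y, z axes, in that order (R = Rz(yaw) Ry(pitch) Rx(roll)).
In Python, from station import robot, viewer, workorder, finder gives the robot as it stands.
- The arm moves only by the shell command python3 -m crank 'ROWS' [OPENING] [FORCE]. ROWS is JSON, a list of rows, each an object of numbers: "x", "y", "z": the shift along the tool's x, y, z in units of 150 mm (1.0 is 150 mm); "spin": the turn about the tool's z in units of 2 pi rad (1.0 is 2 pi rad). A call has 1 to 12 rows; each row shifts and turns the commanded pose from where the row before left it, along the tool's axes as they then stand; what a row does not reach is not made up. A row lasts 1/8 s, in which the tool goes at most 62.5 mm and 10.7 degrees, less where a joint would pass 70% of its speed; a pose out of reach is approached as far as the arm can. A call with a number of a shift or a turn outside -1 to 1 is refused whole. A call with a gripper value outside its range is refused whole. OPENING is the closure, from 0 (fully open) to 1 (shut), set as the call begins (- or left out, the last holds). The fingers move at their own pace and stop on an object; FORCE is the grip in N (left out, the last holds). Time passes only in rows, so rows that do not move let the fingers close. It gives the time, the measured TCP pose, the force, the opening and the grip force at its end, in the units of the state.
- robot.state(): the state, without advancing time (a new reading comes with each control period).
- viewer.get_image(name): name is "side" or "top" or "wrist"; returns (picture, depth): 420x560x3 uint8, red, green, blue; 420x560 float32, m along the optical axis (not along the pixel's ray), 0 where there is no reading.
- viewer.camera_model(name): a dict with "fovy" (degrees; the focal length in pixels is half the picture's height over the tangent of half this angle, whatever the lens; pixels are square), "cx", "cy" (the principal point, pixels), "eye" and "orientation" of the camera in the world; the wrist camera has in their place "hand_eye" (4x4, takes a point from camera to tool coordinates, whose origin is the TCP and whose axes are the flange's). Camera axes: x right, y down, z forward; pixel columns grow to the right and rows downward; lengths in m; the calibration is good to about 2 mm. A picture is of the moment at which its call begins: read the wrist's pose just before it. camera_model takes no time and is no camera call.
- workorder.job_done(): hands the job in; it is judged then, once.
Trained networks look in the newest picture that a camera, given by its name, has taken for a name from the list of things; names that differ only in an ending like _2 or _b are one class to them, and where a whole thing is asked for, a point or a joint stands for the part that bears it (a point fixed in the world has none). Each returns a list of dicts, best first, with "conf" (0 to 1); they miss things now and then, are a little off and sometimes report something else, mostly with a low value. They report only what shows in the picture. A call takes as long as a camera call. They do not tell look-alikes from the thing itself.
- finder.masks_of(target, camera): "region" (420x560 bool, what is visible of it) and "centre" ([row, column] in pixels, amid what is visible of it).
The state is a dict: "t": time; "joint_pos": joint angles; "joint_vel": joint speeds; "effort": joint torques, N m; "position": TCP position; "tcp_rot": TCP orientation; "force": force on the tool from outside, world axes, zero at the start; "wrist_torque": the same for the moment, N m; "opening": opening from 0.0 (shut) to 1.0 (fully open); "grip_force": force on a finger pad.
Only numpy, scipy, OpenCV 4.12 (cv2) and the standard library are available. Lean on these libraries where they do the work, as an engineer would, in place of code of your own. Each camera call takes 0.05 s, during which the arm holds its last target. There are 200 camera calls.

### The job

Make up two kits from the stock: in the three-compartment tray, the slide box in the longest compartment, the staining jar in the middle one and the dropper bottle in the shortest; in the two-compartment tray, the larger yellow-capped bottle and the squat white sample jar, one in each compartment, either way round. Set each thing down gently and upright on the tray floor, dropping or knocking over nothing, and let go of it. Leave the small yellow-capped bottle, the wash bottle and the tube rack where they stand.

Things in the scene. Friction and masses are not known exactly. Their poses are not given: they have to be found in the camera images.
- tray3: Pale grey tray with 3 compartments in a row along its y, loose. 98 mm (x) by 256 mm (y), 20 mm high, plus 6 mm rim, end lugs. Origin: centre of underside, z up. Floor, walls, dividers 4 mm thick, walls rise 20 mm above the bench. Compartments 90 mm in x; in y: longest 106 mm, centre y +71 mm; middle 76 mm, centre -24 mm; shortest 58 mm, centre -95 mm. Left or right, turned up to 13 deg.
- tray2: Pale grey tray of the same make with 2 equal compartments in a row along its y, loose. 98 mm (x) by 172 mm (y), 20 mm high, plus 6 mm rim and end lugs. Origin: centre of underside, z up. Floor, walls, divider 4 mm thick, walls rise 20 mm above the bench. Compartments 90 mm (x) by 80 mm (y), centres y +42 and -42 mm. On the other side from the 3-compartment tray, turned up to 13 deg.
- slide_box: Microscope slide box, grey plastic with a black seam and a white label on its lid, lying flat, closed and rigid: 32 mm wide (its x), 86 mm long (its y), 36 mm high, 90 g. Origin: centre of its underside; z up.
- staining_jar: Rectangular glass staining jar with a black lid, upright, one rigid piece, 200 g: foot 54 mm (its x) by 60 mm (y), 6 mm high; clear body 46 mm (x) by 52 mm (y) from 6 to 78 mm height; lid 52 by 58 mm from 78 to 88 mm with a small bar grip up to 94 mm. Origin: centre of its underside; z up.
- dropper_bottle: Slim amber glass dropper bottle with a black collar and a thin rubber teat, upright: round body 34 mm in diameter up to 50 mm height, total height 90 mm, 80 g. Origin: centre of its underside; z up along its axis.
- large_bottle: The larger of two clear glass bottles with knurled yellow screw caps and blank white labels, upright: round body 56 mm in diameter up to 63 mm height, cap 54 mm in diameter from 75 mm to the top at 102 mm, 220 g. Origin: centre of its underside; z up along its axis.
- sample_jar: Squat white plastic sample jar with a white screw lid (grey disc on top), upright: 60 mm in diameter, 56 mm high, straight-sided, 100 g. Origin: centre of its underside; z up along its axis.
- small_bottle: Bystander, not for the kits: the smaller of the two clear glass bottles with yellow screw caps, 36 mm in diameter, 70 mm high. It stands among the stock. Origin: centre of its underside.
- wash_bottle: Bystander: tall white plastic wash bottle with a red cap and bent red spout, 72 mm in diameter, about 200 mm high, at the robot's right. Origin: centre of its underside.
- tube_rack: Bystander: blue plastic rack, 70 mm by 130 mm, 62 mm high, holding capped tubes up to 98 mm high, at the left, beside the trays. Origin: centre of its underside.
Things that resemble listed ones, but are neither listed nor needed, are in the scene too. What is shaped like the tray2 but blue is not meant.

How it is judged:
At the end, for the whole second after the job is handed in: Each thing is in its compartment (bottle and sample jar one in each of their two, either way round): within 15 mm of its centre along the row, inside the walls across it, on the tray floor within 5 mm, upright within 0.1 rad, at rest and released; the trays flat and at rest (x of slide_box in the frame of tray3 between -0.03 and 0.03 m and y of slide_box in the frame of tray3 between 0.056 and 0.086 m and z of slide_box in the frame of tray3 between 0.001 and 0.009 m and x of staining_jar in the frame of tray3 between -0.025 and 0.025 m and y of staining_jar in the frame of tray3 between -0.039 and -0.009 m and z of staining_jar in the frame of tray3 between 0.001 and 0.009 m and x of dropper_bottle in the frame of tray3 between -0.03 and 0.03 m and y of dropper_bottle in the frame of tray3 between -0.11 and -0.08 m and z of dropper_bottle in the frame of tray3 between 0.001 and 0.009 m and ((x of large_bottle in the frame of tray2 between -0.022 and 0.022 m and y of large_bottle in the frame of tray2 between 0.027 and 0.057 m and z of large_bottle in the frame of tray2 between 0.001 and 0.009 m and x of sample_jar in the frame of tray2 between -0.022 and 0.022 m and y of sample_jar in the frame of tray2 between -0.057 and -0.027 m and z of sample_jar in the frame of tray2 between 0.001 and 0.009 m) or (x of large_bottle in the frame of tray2 between -0.022 and 0.022 m and y of large_bottle in the frame of tray2 between -0.057 and -0.027 m and z of large_bottle in the frame of tray2 between 0.001 and 0.009 m and x of sample_jar in the frame of tray2 between -0.022 and 0.022 m and y of sample_jar in the frame of tray2 between 0.027 and 0.057 m and z of sample_jar in the frame of tray2 between 0.001 and 0.009 m)) and angle between each of slide_box, staining_jar, dropper_bottle, large_bottle, sample_jar's own z axis and vertical below 0.1 rad and linear speed of each of slide_box, staining_jar, dropper_bottle, large_bottle, sample_jar, tray3, tray2 below 0.02 m/s and angle between each of tray3, tray2's own z axis and vertical below 0.05 rad); the robot touches nothing.
It fails at once if a thing for the kits is dropped (falls free by more than about 2 cm) or sent flying ((linear speed of slide_box above 0.65 m/s and contact force between the fingers and slide_box below 0.01 N) or (linear speed of staining_jar above 0.65 m/s and contact force between the fingers and staining_jar below 0.01 N) or (linear speed of dropper_bottle above 0.65 m/s and contact force between the fingers and dropper_bottle below 0.01 N) or (linear speed of large_bottle above 0.65 m/s and contact force between the fingers and large_bottle below 0.01 N) or (linear speed of sample_jar above 0.65 m/s and contact force between the fingers and sample_jar below 0.01 N)).
It fails at once if a thing for the kits or a bystander is knocked over (angle between any of slide_box, staining_jar, dropper_bottle, large_bottle, sample_jar, small_bottle, wash_bottle, tube_rack's own z axis and vertical above 0.8 rad).
It fails at once if a bystander (small bottle, wash bottle, tube rack) is moved by more than 20 mm (distance of any of small_bottle, wash_bottle, tube_rack from where it was at the start of the episode above 0.02 m).
It also fails if it takes over 144 s, if anything falls off the work surface, if the arm or the gripper's body presses on something with over 40 N, if the wrist force passes 120 N, or if a joint passes its speed limit or range.

## Working session

There is one attempt and no reset: what is moved stays moved. The work goes in short steps, Python scripts to look and compute and a shell command to move; the robot and the scene stay as the last step left them, time stands still between calls to the robot, and variables do not carry over. Pictures are saved under pics/ and viewed, at most 14 in all, crops included, and the job is handed in when it is done.

```bash
ls; mkdir -p pics; cat > h.py <<'E'
import numpy as np, cv2
from scipy.spatial.transform import Rotation as R
from station import robot, viewer, workorder, finder
def save(im,n): cv2.imwrite(f'pics/{n}.png',im[:,:,::-1])
def cloud(name,depth,st=None):
    m=viewer.camera_model(name); f=210/np.tan(np.radians(m['fovy'])/2)
    v,u=np.mgrid[0:420,0:560]
    p=np.stack([(u-m['cx'])/f*depth,(v-m['cy'])/f*depth,depth],-1)
    if 'hand_eye' in m:
        H=np.array(m['hand_eye']); p=p@H[:3,:3].T+H[:3,3]
        r=R.from_euler('xyz',st['tcp_rot']).as_matrix(); return p@r.T+np.array(st['position'])
    o=np.array(m['orientation']); r=o if o.shape==(3,3) else R.from_euler('xyz',o).as_matrix()
    return p@r.T+np.array(m['eye'])
E
python3 - <<'E'
from h import *
s=robot.state();print(s['position'],s['tcp_rot'],s['opening'])
for n in ('top','side'):
    im,d=viewer.get_image(n);save(im,n+'0');np.savez(n+'0.npz',im=im,d=d)
    print(n,viewer.camera_model(n))
print(viewer.camera_model('wrist'))
E
```

```text
pics
[0.1728012  0.52182042 0.17696605] [-3.14038117e+00 -1.75148038e-05  2.82182034e+00] 1.0001178425347026
top {'fovy': 49.386532616290935, 'cx': 278.27867384279847, 'cy': 212.53983654116823, 'eye': array([ 0.46524633, -0.02264484,  1.16991317]), 'orientation': array([-3.046749  , -0.00688479, -1.58029353])}
side {'fovy': 48.248198901314254, 'cx': 278.6330044440066, 'cy': 206.94173876257136, 'eye': array([ 0.30100778, -0.79423521,  0.88814758]), 'orientation': array([-2.38867341,  0.00450024, -0.34279417])}
{'fovy': 61.410567201189195, 'cx': 280.0542202745802, 'cy': 201.05697597216798, 'hand_eye': array([[ 3.86928343e-04, -9.62215801e-01, -2.72287720e-01,
         8.06003776e-02],
       [ 9.99999676e-01,  5.64608438e-04, -5.74197553e-04,
         3.57990470e-04],
       [ 7.06237902e-04, -2.72287410e-01,  9.62215708e-01,
        -2.07214760e-01],
       [ 0.00000000e+00,  0.00000000e+00,  0.00000000e+00,
         1.00000000e+00]])}
```

View pics/top0.png

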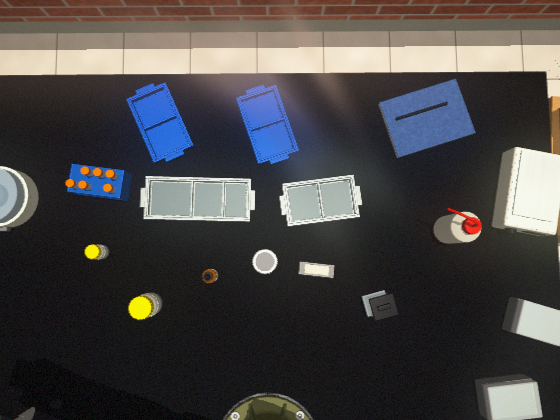

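View pics/side0.png

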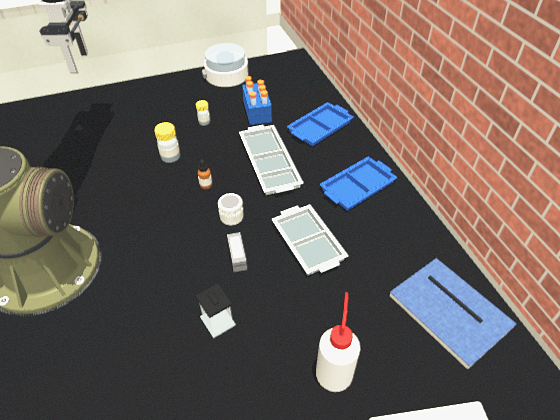

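```bash
python3 - <<'E'
from h import *
im,d=viewer.get_image('top');P=cloud('top',d)
for n in 'tray3 tray2 slide_box staining_jar dropper_bottle large_bottle sample_jar small_bottle wash_bottle tube_rack'.split():
    for r in finder.masks_of(n,'top')[:4]:
        q=P[r['region']&(d>0)]; t=q[q[:,2]>np.percentile(q[:,2],80)-.006]
        print(n,round(r['conf'],2),np.round(r['centre']),r['region'].sum(),'mean',q.mean(0).round(3),'zmax',np.percentile(q[:,2],[50,95]).round(3),'top c',((t.max(0)+t.min(0))/2).round(3))
E
```

```text
tray3 0.92 [120. 160.] 3155 mean [0.814 0.275 0.01 ] zmax [0.007 0.023] top c [0.812 0.271 0.02 ]
tray3 0.88 [122. 267.] 3195 mean [ 0.808 -0.005  0.01 ] zmax [0.007 0.023] top c [ 0.805 -0.004  0.021]
tray3 0.72 [198. 320.] 3238 mean [ 0.608 -0.14   0.01 ] zmax [0.006 0.023] top c [ 0.606 -0.139  0.021]
tray3 0.69 [199. 200.] 4642 mean [0.614 0.174 0.01 ] zmax [0.006 0.022] top c [0.614 0.174 0.02 ]
tray2 0.92 [120. 160.] 3155 mean [0.814 0.275 0.01 ] zmax [0.007 0.023] top c [0.812 0.271 0.02 ]
tray2 0.88 [122. 267.] 3195 mean [ 0.808 -0.005  0.01 ] zmax [0.007 0.023] top c [ 0.805 -0.004  0.021]
tray2 0.72 [198. 320.] 3238 mean [ 0.608 -0.14   0.01 ] zmax [0.006 0.023] top c [ 0.606 -0.139  0.021]
tray2 0.69 [199. 200.] 4642 mean [0.614 0.174 0.01 ] zmax [0.006 0.022] top c [0.614 0.174 0.02 ]
slide_box 0.79 [268. 315.] 491 mean [ 0.432 -0.124  0.035] zmax [0.036 0.04 ] top c [ 0.432 -0.124  0.037]
slide_box 0.53 [304. 143.] 625 mean [0.353 0.281 0.086] zmax [0.101 0.105] top c [0.35  0.287 0.103]
staining_jar 0.78 [305. 380.] 757 mean [ 0.347 -0.27   0.073] zmax [0.088 0.094] top c [ 0.345 -0.274  0.093]
dropper_bottle 0.67 [277. 212.] 172 mean [0.42  0.135 0.06 ] zmax [0.056 0.088] top c [0.419 0.139 0.08 ]
large_bottle 0.61 [309. 144.] 741 mean [0.352 0.283 0.077] zmax [0.1   0.105] top c [0.35  0.288 0.103]
sample_jar 0.63 [262. 260.] 484 mean [0.453 0.004 0.055] zmax [0.056 0.061] top c [0.452 0.003 0.058]
small_bottle 0.74 [252.  97.] 303 mean [0.48  0.41  0.054] zmax [0.067 0.073] top c [0.481 0.416 0.07 ]
tube_rack 0.97 [181.  97.] 1823 mean [0.649 0.404 0.065] zmax [0.063 0.099] top c [0.652 0.415 0.095]
tube_rack 0.63 [196. 197.] 4681 mean [0.614 0.174 0.01 ] zmax [0.006 0.022] top c [0.613 0.173 0.02 ]
tube_rack 0.54 [263. 264.] 427 mean [0.453 0.004 0.057] zmax [0.057 0.061] top c [0.453 0.004 0.058]
```

Top picture: the grey 3-tray is at (198,199), longest compartment to the left (+y). The grey 2-tray is at (320,199). The slide box is at (316,269), staining jar (380,305), dropper (210,276), sample jar (264,262), large bottle (143,307), small bottle (96,252), rack (97,182) and wash bottle (457,228).

Candidates for the yellow-capped bottle are (143,307) and (96,252). The first has the larger cap and its top is at 102 mm, so it is the larger one. For tray2 there are also blue trays at (160,122) and (267,122). Grey is the one meant, so (320,199).

```bash
cat >> h.py <<'E'
def rect(xy):
    (c,(w,h),a)=cv2.minAreaRect(xy.astype(np.float32)*1000); a=np.radians(a)
    if w>h: a+=np.pi/2; w,h=h,w   # a: angle of short side from world x
    a=(a+np.pi/2)%np.pi-np.pi/2
    return np.array(c)/1000,w,h,a
def go(x,y,z,yaw,st=None):
    "tool-axis units from present pose to target, turn first then shift"
    s=st or robot.state(); y0=s['tcp_rot'][2]
    sp=-((yaw-y0+np.pi)%(2*np.pi)-np.pi)
    Rn=(R.from_euler('z',yaw)*R.from_euler('x',np.pi)).as_matrix()
    d=Rn.T@(np.array([x,y,z])-s['position'])
    print('spin',round(sp/2/np.pi,4),'xyz units',(d/.15).round(3))
E
python3 - <<'E'
from h import *
im,d=viewer.get_image('top');P=cloud('top',d)
X,Y,Z=P[...,0],P[...,1],P[...,2]
def sel(c,r,lo,hi): 
    m=(abs(X-c[0])<r)&(abs(Y-c[1])<r)&(Z>lo)&(Z<hi)&(d>0); return P[m][:,:2]
print('t3',rect(sel((.614,.174),.16,.012,.04)[:]))
print('t2',rect(sel((.608,-.14),.125,.012,.04)))
print('slide',rect(sel((.432,-.124),.06,.03,.045)))
print('jarlid',rect(sel((.345,-.274),.05,.082,.1)))
print('samp',rect(sel((.452,.004),.05,.05,.065)))
print('lb',rect(sel((.35,.288),.05,.097,.11)))
print('drop',rect(sel((.419,.139),.04,.075,.1)),rect(sel((.419,.139),.04,.03,.06)))
a=cv2.resize(im[285:325,115:175],None,fx=6,fy=6); b=cv2.resize(im[232:272,70:130],None,fx=6,fy=6)
c=cv2.resize(im[165:235,135:265],(360,194));e=cv2.resize(im[165:235,265:395],(360,194))
save(np.vstack([np.hstack([a,b]),np.hstack([c,e])]),'crop1')
E
```

```text
t3 (array([0.62726959, 0.16663539]), 293.0772399902344, 304.9954528808594, np.float64(-0.0027612985762486275))
t2 (array([ 0.64616162, -0.13078949]), 191.17794799804688, 212.958740234375, np.float64(0.12036630922182279))
slide (array([ 0.43108218, -0.12401898]), 33.18088912963867, 85.95661926269531, np.float64(-0.11936754058925914))
jarlid (array([ 0.34549182, -0.27475867]), 52.27718734741211, 58.36661911010742, np.float64(0.26035455632875415))
samp (array([0.45345114, 0.00322342]), 55.96456527709961, 58.03960037231445, np.float64(-1.5678198757514141))
lb (array([0.34945474, 0.28873285]), 51.02802658081055, 52.14807891845703, np.float64(1.4069521317885512))
drop (array([0.41890573, 0.13734875]), 10.412341117858887, 12.802996635437012, np.float64(-1.4165549081128885)) (array([0.41936832, 0.13870238]), 31.874353408813477, 32.90774917602539, np.float64(-0.05405404748728415))
```

View pics/crop1.png

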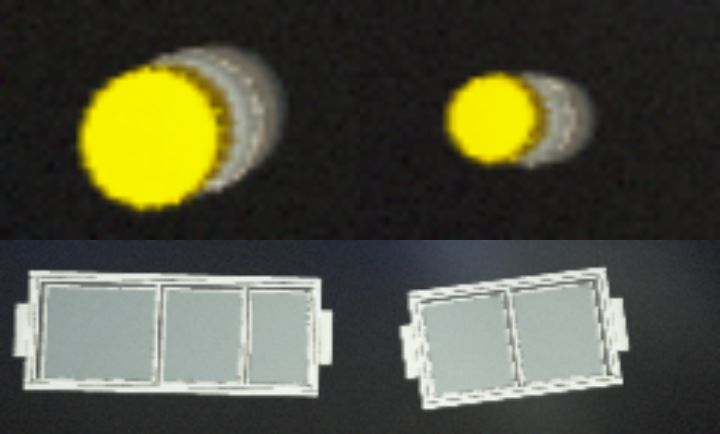

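The crop shows the larger bottle on the left, with a cap about 1.5 times as wide, and the small one on the right. Below them are the grey 3-tray, longest compartment to the left, and the grey 2-tray, both slightly turned. Next I'll refine the tray poses from the masks and plan the moves.

```bash
python3 - <<'E'
from h import *
im,d=viewer.get_image('top');P=cloud('top',d)
for r in finder.masks_of('tray3','top'):
    q=P[r['region']&(d>0)]
    if q[:,0].mean()>.7: continue
    c,w,h,a=rect(q[(q[:,2]<.035)][:,:2]); print('outer',c,w,h,a)
    f=np.zeros_like(d,np.uint8); f[r['region']&(P[...,2]<.010)&(d>0)]=1
    f=cv2.erode(f,np.ones((3,3)))
    n,l,st,_=cv2.connectedComponentsWithStats(f)
    for i in range(1,n):
        if st[i,4]>100: print('floor',rect(P[l==i][:,:2]))
go(.431,-.124,.15,np.pi/2-.119)
E
```

```text
outer [ 0.60888141 -0.14036377] 115.25053405761719 211.304931640625 0.12038395266404467
floor (array([ 0.61267004, -0.18202618]), 73.97357177734375, 84.72735595703125, np.float64(-1.4574417628609808))
floor (array([ 0.60223419, -0.09842754]), 74.52891540527344, 83.86222839355469, np.float64(-1.4487000614184717))
outer [0.61239691 0.17323433] 111.39346313476562 289.0005798339844 -0.03467182738979613
floor (array([0.61646558, 0.24634561]), 84.43357849121094, 100.31524658203125, np.float64(-0.024895363028115014))
floor (array([0.61286908, 0.15031219]), 70.45599365234375, 83.41736602783203, np.float64(1.556866662713237))
floor (array([0.61223718, 0.079079  ]), 51.658939361572266, 83.7892074584961, np.float64(1.5667501861507391))
spin 0.2181 xyz units [-4.073  2.22   0.184]
```

```bash
python3 -m crank '[{"spin":0.026},{"spin":0.026},{"spin":0.026},{"spin":0.026},{"spin":0.026},{"spin":0.025},{"spin":0.025},{}]' 0 12; python3 -c "
from h import *
go(.3495,.2885,.177,1.69)"
```

```text
spin 0.1801 xyz units [-1.686  0.984  0.004]invalid input
```

```bash
python3 -m crank '[{"spin":0.026},{"spin":0.026},{"spin":0.026},{"spin":0.026},{"spin":0.026},{"spin":0.025},{"spin":0.025},{"z":0}]' 0 12; python3 -c "
from h import *
go(.3495,.2885,.177,1.69)"
```

```text
spin 0.1801 xyz units [-1.686  0.984  0.004]invalid input
```

```bash
python3 -m crank '[{"x":0,"y":0,"z":0,"spin":0.026},{"x":0,"y":0,"z":0,"spin":0.026}]' 0 12; echo; python3 -m crank --help | head -20
```

```text
t: 1.05
position: [0.1729, 0.5221, 0.1775]
tcp_rot: [-3.142, 0.0, 2.49]
force: [0.4, 0.4, -0.6]
opening: 1.001
grip_force: 0.0
invalid input: not JSON, or not a number
```

```bash
python3 -m crank '[{"x":0,"y":0,"z":0,"spin":0.026},{"x":0,"y":0,"z":0,"spin":0.026},{"x":0,"y":0,"z":0,"spin":0.026},{"x":0,"y":0,"z":0,"spin":0.025},{"x":0,"y":0,"z":0,"spin":0.025},{"x":-0.281,"y":0.164,"z":0,"spin":0},{"x":-0.281,"y":0.164,"z":0,"spin":0},{"x":-0.281,"y":0.164,"z":0,"spin":0},{"x":-0.281,"y":0.164,"z":0,"spin":0},{"x":-0.281,"y":0.164,"z":0,"spin":0},{"x":-0.281,"y":0.164,"z":0,"spin":0},{"x":0,"y":0,"z":0,"spin":0}]' 0 12; python3 -c "
from h import *
go(.3495,.2885,.026,1.69)
s=robot.state();im,d=viewer.get_image('wrist');save(im,'w1')
P=cloud('wrist',d,s)
m=(abs(P[...,0]-.35)<.06)&(abs(P[...,1]-.288)<.06)&(P[...,2]>.097)&(P[...,2]<.11)
print(rect(P[m][:,:2]))"
```

```text
t: 2.55
position: [0.3511, 0.2868, 0.1777]
tcp_rot: [3.141, 0.0, 1.687]
force: [-0.5, -0.0, -0.4]
opening: 0.998
grip_force: 0.0
spin -0.0005 xyz units [ 0.012 -0.009  1.011]
(array([0.34953088, 0.29014606]), 53.509864807128906, 53.623558044433594, np.float64(-1.3407411034649486))
```

View pics/w1.png

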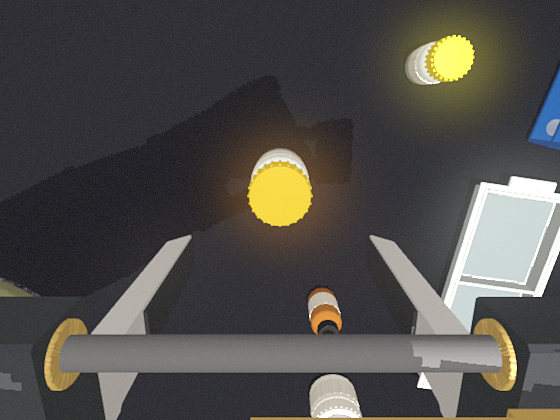

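The wrist view shows the large yellow cap at (280,193), centred between the open fingers. I'll go down and grip.

```bash
python3 -m crank '[{"x":0.018,"y":-0.01,"z":0.2,"spin":0},{"x":0,"y":0,"z":0.25,"spin":0},{"x":0,"y":0,"z":0.25,"spin":0},{"x":0,"y":0,"z":0.2,"spin":0},{"x":0,"y":0,"z":0.11,"spin":0},{"x":0,"y":0,"z":0,"spin":0}]' 0 25
python3 -m crank '[{"x":0,"y":0,"z":0,"spin":0},{"x":0,"y":0,"z":0,"spin":0},{"x":0,"y":0,"z":0,"spin":0},{"x":0,"y":0,"z":0,"spin":0},{"x":0,"y":0,"z":0,"spin":0},{"x":0,"y":0,"z":0,"spin":0}]' 1 25
```

```text
t: 3.35
position: [0.3468, 0.2916, 0.0252]
tcp_rot: [-3.14, 0.001, 1.692]
force: [-0.7, 0.5, -0.3]
opening: 0.999
grip_force: 0.0
t: 4.1
position: [0.3485, 0.2915, 0.0265]
tcp_rot: [3.14, -0.001, 1.691]
force: [3.7, 0.1, 4.6]
opening: 0.583
grip_force: 25.0
```

```bash
python3 -m crank '[{"x":0,"y":0,"z":-0.05,"spin":0},{"x":0,"y":0,"z":-0.15,"spin":0},{"x":0,"y":0,"z":-0.2,"spin":0},{"x":0,"y":0,"z":-0.2,"spin":0},{"x":0,"y":0,"z":-0.15,"spin":0},{"x":0,"y":0,"z":-0.05,"spin":0},{"x":0,"y":0,"z":0,"spin":0}]' 
python3 -c "
from h import *
go(.602,-.0984,.145,1.689)
s=robot.state();print(s['position'],s['opening'],s['grip_force'])"
```

```text
t: 4.97
position: [0.3476, 0.291, 0.1457]
tcp_rot: [-3.141, 0.0, 1.691]
force: [-0.8, -1.3, -2.6]
opening: 0.584
grip_force: 25.0
spin 0.0003 xyz units [-2.778  1.378  0.005]
[0.34758952 0.29104703 0.14568159] 0.583546875446462 24.975684607452422
```

```bash
python3 -m crank '[{"x":-0.139,"y":0.069,"z":0,"spin":0},{"x":-0.25,"y":0.124,"z":0,"spin":0},{"x":-0.333,"y":0.165,"z":0,"spin":0},{"x":-0.333,"y":0.165,"z":0,"spin":0},{"x":-0.333,"y":0.165,"z":0,"spin":0},{"x":-0.333,"y":0.165,"z":0,"spin":0},{"x":-0.333,"y":0.165,"z":0,"spin":0},{"x":-0.333,"y":0.165,"z":0,"spin":0},{"x":-0.25,"y":0.124,"z":0,"spin":0},{"x":-0.139,"y":0.071,"z":0,"spin":0},{"x":0,"y":0,"z":0,"spin":0},{"x":0,"y":0,"z":0,"spin":0}]' 
python3 -c "
from h import *
go(.602,-.0984,.030,1.689)
s=robot.state();im,d=viewer.get_image('wrist');save(im,'w2')
im,d=viewer.get_image('side');save(im,'s2')"
```

```text
t: 6.48
position: [0.6023, -0.0968, 0.145]
tcp_rot: [-3.14, -0.001, 1.691]
force: [-0.4, -0.2, -3.1]
opening: 0.584
grip_force: 25.0
spin 0.0003 xyz units [-0.011 -0.003  0.767]
```

View pics/s2.png

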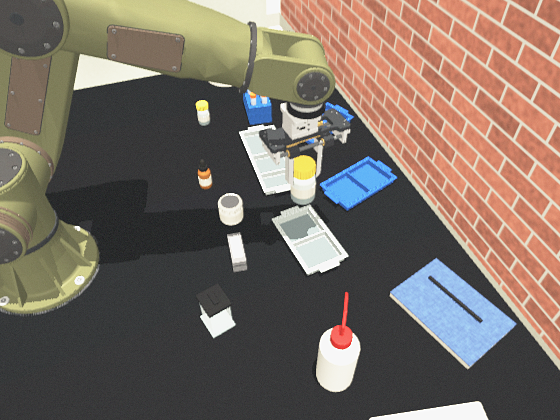

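Side view: the bottle hangs upright at (303,180), over the near compartment of tray2. I'll lower it.

```bash
python3 -m crank '[{"x":-0.01,"y":0,"z":0.15,"spin":0},{"x":0,"y":0,"z":0.2,"spin":0},{"x":0,"y":0,"z":0.2,"spin":0},{"x":0,"y":0,"z":0.12,"spin":0},{"x":0,"y":0,"z":0.05,"spin":0},{"x":0,"y":0,"z":0.02,"spin":0},{"x":0,"y":0,"z":0.01,"spin":0},{"x":0,"y":0,"z":0.01,"spin":0},{"x":0,"y":0,"z":0,"spin":0}]'; python3 -m crank '[{"x":0,"y":0,"z":0.005,"spin":0},{"x":0,"y":0,"z":0,"spin":0},{"x":0,"y":0,"z":0,"spin":0}]'
```

```text
t: 7.7
position: [0.6033, -0.099, 0.0323]
tcp_rot: [3.141, 0.0, 1.691]
force: [0.1, -0.7, -3.5]
opening: 0.584
grip_force: 25.0
t: 8.07
position: [0.6032, -0.0989, 0.0313]
tcp_rot: [3.142, 0.0, 1.691]
force: [0.0, 0.0, -2.0]
opening: 0.585
grip_force: 25.0
```

```bash
python3 -m crank '[{"x":0,"y":0,"z":0.006,"spin":0},{"x":0,"y":0,"z":0,"spin":0}]'; python3 -m crank '[{"x":0,"y":0,"z":0,"spin":0},{"x":0,"y":0,"z":0,"spin":0},{"x":0,"y":0,"z":0,"spin":0},{"x":0,"y":0,"z":0,"spin":0},{"x":0,"y":0,"z":-0.1,"spin":0},{"x":0,"y":0,"z":-0.15,"spin":0},{"x":0,"y":0,"z":-0.2,"spin":0},{"x":0,"y":0,"z":-0.2,"spin":0},{"x":0,"y":0,"z":-0.15,"spin":0},{"x":0,"y":0,"z":0,"spin":0}]' 0
python3 -c "
from h import *
go(.4535,.003,.13,1.689)"
```

```text
t: 8.32
position: [0.6032, -0.099, 0.0305]
tcp_rot: [3.141, 0.0, 1.691]
force: [-0.3, -0.1, -0.5]
opening: 0.59
grip_force: 25.0
t: 9.57
position: [0.604, -0.0991, 0.1528]
tcp_rot: [3.138, 0.001, 1.691]
force: [-0.7, 0.6, 0.2]
opening: 1.004
grip_force: 0.0
spin 0.0003 xyz units [ 0.794 -0.916  0.152]
```

```bash
python3 -m crank '[{"x":0.16,"y":-0.183,"z":0.03,"spin":0},{"x":0.16,"y":-0.183,"z":0.03,"spin":0},{"x":0.16,"y":-0.183,"z":0.03,"spin":0},{"x":0.16,"y":-0.183,"z":0.03,"spin":0},{"x":0.154,"y":-0.183,"z":0.03,"spin":0},{"x":0,"y":0,"z":0,"spin":0},{"x":0,"y":0,"z":0,"spin":0}]' 
python3 -c "
from h import *
s=robot.state();im,d=viewer.get_image('wrist');save(im,'w3')
P=cloud('wrist',d,s)
def f(c,r,lo,hi):
  m=(abs(P[...,0]-c[0])<r)&(abs(P[...,1]-c[1])<r)&(P[...,2]>lo)&(P[...,2]<hi)
  return rect(P[m][:,:2])
c=f((.4535,.003),.05,.05,.065);print(c)
go(*c[0],.024,1.689)"
```

```text
t: 10.45
position: [0.4531, 0.0026, 0.1279]
tcp_rot: [3.141, 0.0, 1.691]
force: [0.1, 0.3, 0.2]
opening: 1.0
grip_force: 0.0
(array([0.45256708, 0.00376305]), 60.135807037353516, 60.27323913574219, np.float64(-0.016714664791609657))
spin 0.0002 xyz units [ 0.009 -0.003  0.692]
```

```bash
python3 -m crank '[{"x":0.008,"y":-0.003,"z":0.1,"spin":0},{"x":0,"y":0,"z":0.2,"spin":0},{"x":0,"y":0,"z":0.2,"spin":0},{"x":0,"y":0,"z":0.13,"spin":0},{"x":0,"y":0,"z":0.06,"spin":0},{"x":0,"y":0,"z":0,"spin":0}]' 0 20
python3 -m crank '[{"x":0,"y":0,"z":0,"spin":0},{"x":0,"y":0,"z":0,"spin":0},{"x":0,"y":0,"z":0,"spin":0},{"x":0,"y":0,"z":0,"spin":0},{"x":0,"y":0,"z":0,"spin":0}]' 1 20
python3 -m crank '[{"x":0,"y":0,"z":-0.05,"spin":0},{"x":0,"y":0,"z":-0.15,"spin":0},{"x":0,"y":0,"z":-0.2,"spin":0},{"x":0,"y":0,"z":-0.2,"spin":0},{"x":0,"y":0,"z":-0.15,"spin":0},{"x":0,"y":0,"z":-0.05,"spin":0},{"x":0,"y":0,"z":0,"spin":0}]'
python3 -c "
from h import *
go(.612,-.182,.145,1.689)"
```

```text
t: 11.25
position: [0.4518, 0.0039, 0.0238]
tcp_rot: [-3.14, -0.0, 1.691]
force: [0.8, 0.5, 0.2]
opening: 0.998
grip_force: 0.0
t: 11.88
position: [0.4523, 0.004, 0.0246]
tcp_rot: [3.141, 0.0, 1.691]
force: [0.9, -0.2, 2.2]
opening: 0.609
grip_force: 20.0
t: 12.75
position: [0.4519, 0.004, 0.1442]
tcp_rot: [3.142, 0.0, 1.691]
force: [-0.1, 0.1, -0.8]
opening: 0.605
grip_force: 20.0
spin 0.0003 xyz units [-1.357  0.913 -0.005]
```

```bash
python3 -m crank '[{"x":-0.1,"y":0.067,"z":0,"spin":0},{"x":-0.2,"y":0.135,"z":0,"spin":0},{"x":-0.25,"y":0.168,"z":0,"spin":0},{"x":-0.257,"y":0.173,"z":0,"spin":0},{"x":-0.25,"y":0.168,"z":0,"spin":0},{"x":-0.2,"y":0.135,"z":0,"spin":0},{"x":-0.1,"y":0.067,"z":0,"spin":0},{"x":0,"y":0,"z":0,"spin":0},{"x":0,"y":0,"z":0,"spin":0}]' 
python3 -c "
from h import *
go(.612,-.182,.0285,1.689)"
```

```text
t: 13.88
position: [0.612, -0.1815, 0.1436]
tcp_rot: [-3.141, -0.001, 1.691]
force: [-0.7, -0.1, -1.2]
opening: 0.606
grip_force: 20.0
spin 0.0003 xyz units [-0.003 -0.     0.768]
```

```bash
python3 -m crank '[{"x":0,"y":0,"z":0.15,"spin":0},{"x":0,"y":0,"z":0.2,"spin":0},{"x":0,"y":0,"z":0.2,"spin":0},{"x":0,"y":0,"z":0.12,"spin":0},{"x":0,"y":0,"z":0.05,"spin":0},{"x":0,"y":0,"z":0.02,"spin":0},{"x":0,"y":0,"z":0.01,"spin":0},{"x":0,"y":0,"z":0.01,"spin":0},{"x":0,"y":0,"z":0.006,"spin":0},{"x":0,"y":0,"z":0,"spin":0},{"x":0,"y":0,"z":0,"spin":0}]'
```

```text
t: 15.25
position: [0.6124, -0.1817, 0.0296]
tcp_rot: [3.142, 0.0, 1.691]
force: [-0.8, 0.1, -0.5]
opening: 0.609
grip_force: 20.0
```

```bash
python3 -m crank '[{"x":0,"y":0,"z":0,"spin":0},{"x":0,"y":0,"z":0,"spin":0},{"x":0,"y":0,"z":0,"spin":0},{"x":0,"y":0,"z":0,"spin":0},{"x":0,"y":0,"z":-0.1,"spin":0},{"x":0,"y":0,"z":-0.2,"spin":0},{"x":0,"y":0,"z":-0.25,"spin":0},{"x":0,"y":0,"z":-0.2,"spin":0},{"x":0,"y":0,"z":-0.1,"spin":0},{"x":0,"y":0,"z":0,"spin":0.024},{"x":0,"y":0,"z":0,"spin":0}]' 0
python3 -c "
from h import *
go(.419,.138,.14,1.541)"
```

```text
t: 16.62
position: [0.6122, -0.1816, 0.1568]
tcp_rot: [-3.141, -0.0, 1.541]
force: [0.2, 0.2, 0.2]
opening: 0.999
grip_force: 0.0
spin -0.0 xyz units [ 2.091 -1.351  0.112]
```

```bash
python3 -m crank '[{"x":0.261,"y":-0.169,"z":0.014,"spin":0},{"x":0.261,"y":-0.169,"z":0.014,"spin":0},{"x":0.261,"y":-0.169,"z":0.014,"spin":0},{"x":0.261,"y":-0.169,"z":0.014,"spin":0},{"x":0.261,"y":-0.169,"z":0.014,"spin":0},{"x":0.261,"y":-0.169,"z":0.014,"spin":0},{"x":0.261,"y":-0.169,"z":0.014,"spin":0},{"x":0.261,"y":-0.168,"z":0.014,"spin":0},{"x":0,"y":0,"z":0,"spin":0},{"x":0,"y":0,"z":0,"spin":0}]' 
python3 -c "
from h import *
s=robot.state();im,d=viewer.get_image('wrist');save(im,'w4')
P=cloud('wrist',d,s)
def f(c,r,lo,hi):
  m=(abs(P[...,0]-c[0])<r)&(abs(P[...,1]-c[1])<r)&(P[...,2]>lo)&(P[...,2]<hi)
  return rect(P[m][:,:2])
print(f((.419,.138),.04,.085,.095),f((.419,.138),.04,.045,.06))
go(.419,.138,.019,1.541)"
```

```text
t: 17.88
position: [0.4197, 0.1373, 0.1402]
tcp_rot: [-3.142, 0.0, 1.542]
force: [-0.3, 0.3, 0.2]
opening: 1.002
grip_force: 0.0
(array([0.41813666, 0.13967601]), 11.364920616149902, 11.55190658569336, np.float64(-1.1420936707137685)) (array([0.41837854, 0.14099356]), 30.44361114501953, 32.67859649658203, np.float64(1.44871422610652))
spin -0.0 xyz units [ 0.007 -0.006  0.808]
```

View pics/w4.png

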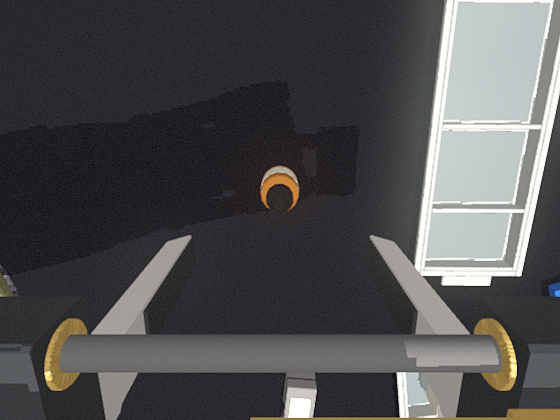

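Wrist view: the dropper is at (280,193), midway between the fingers. Tray3 is at the right.

```bash
python3 -m crank '[{"x":0.014,"y":-0.01,"z":0.1,"spin":0},{"x":0,"y":0,"z":0.25,"spin":0},{"x":0,"y":0,"z":0.25,"spin":0},{"x":0,"y":0,"z":0.14,"spin":0},{"x":0,"y":0,"z":0.068,"spin":0},{"x":0,"y":0,"z":0,"spin":0}]' 0 15
python3 -m crank '[{"x":0,"y":0,"z":0,"spin":0},{"x":0,"y":0,"z":0,"spin":0},{"x":0,"y":0,"z":0,"spin":0},{"x":0,"y":0,"z":0,"spin":0},{"x":0,"y":0,"z":0,"spin":0},{"x":0,"y":0,"z":0,"spin":0},{"x":0,"y":0,"z":0,"spin":0}]' 1 15
python3 -m crank '[{"x":0,"y":0,"z":-0.05,"spin":0},{"x":0,"y":0,"z":-0.15,"spin":0},{"x":0,"y":0,"z":-0.2,"spin":0},{"x":0,"y":0,"z":-0.15,"spin":0},{"x":0,"y":0,"z":-0.05,"spin":0},{"x":0,"y":0,"z":0,"spin":0}]'
python3 -c "
from h import *
go(.610,.0795,.109,1.541)"
```

```text
t: 18.68
position: [0.4178, 0.1394, 0.0185]
tcp_rot: [-3.141, 0.0, 1.54]
force: [0.6, -0.5, 0.4]
opening: 0.999
grip_force: 0.0
t: 19.55
position: [0.4181, 0.1397, 0.019]
tcp_rot: [3.141, -0.0, 1.54]
force: [0.8, 0.6, -0.3]
opening: 0.342
grip_force: 15.0
t: 20.3
position: [0.418, 0.1397, 0.109]
tcp_rot: [3.141, -0.0, 1.54]
force: [-0.7, -0.3, -1.8]
opening: 0.344
grip_force: 15.0
spin -0.0002 xyz units [-0.363  1.291 -0.   ]
```

```bash
python3 -m crank '[{"x":-0.03,"y":0.1,"z":0,"spin":0},{"x":-0.055,"y":0.195,"z":0,"spin":0},{"x":-0.065,"y":0.235,"z":0,"spin":0},{"x":-0.065,"y":0.235,"z":0,"spin":0},{"x":-0.065,"y":0.235,"z":0,"spin":0},{"x":-0.053,"y":0.191,"z":0,"spin":0},{"x":-0.03,"y":0.1,"z":0,"spin":0},{"x":0,"y":0,"z":0,"spin":0},{"x":0,"y":0,"z":0,"spin":0}]' 
python3 -c "
from h import *
go(.610,.0795,.0228,1.541)
s=robot.state();im,d=viewer.get_image('wrist');save(im,'w5');P=cloud('wrist',d,s)
m=(P[...,2]>.013)&(P[...,2]<.028)&(abs(P[...,0]-.613)<.065)&(P[...,1]>.02)&(P[...,1]<.33)
print(rect(P[m][:,:2]))"
```

```text
t: 21.42
position: [0.6095, 0.0793, 0.1082]
tcp_rot: [-3.14, 0.0, 1.54]
force: [-0.4, 0.0, -0.7]
opening: 0.344
grip_force: 15.0
spin -0.0001 xyz units [0.001 0.004 0.57 ]
(array([0.61104675, 0.13660037]), 110.3805923461914, 193.62472534179688, np.float64(-0.0322661939771276))
```

View pics/w5.png

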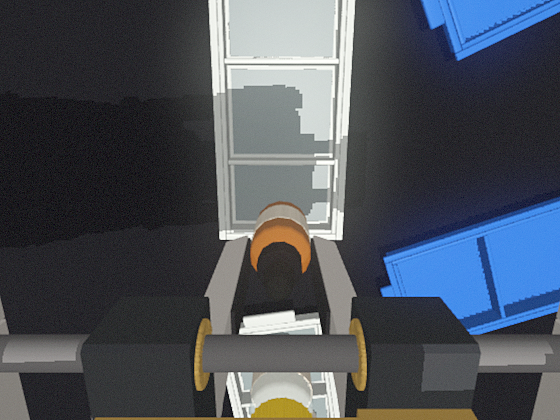

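Wrist view: the dropper is held upright, with tray3 squarely below and both dividers, at (282,160) and (282,62), ahead of it. I'll lower it.

```bash
python3 -m crank '[{"x":0,"y":0.003,"z":0.12,"spin":0},{"x":0,"y":0,"z":0.2,"spin":0},{"x":0,"y":0,"z":0.13,"spin":0},{"x":0,"y":0,"z":0.06,"spin":0},{"x":0,"y":0,"z":0.03,"spin":0},{"x":0,"y":0,"z":0.01,"spin":0},{"x":0,"y":0,"z":0.01,"spin":0},{"x":0,"y":0,"z":0.006,"spin":0},{"x":0,"y":0,"z":0,"spin":0},{"x":0,"y":0,"z":0,"spin":0}]'
```

```text
t: 22.72
position: [0.6104, 0.0794, 0.0242]
tcp_rot: [3.141, 0.0, 1.54]
force: [0.4, 0.3, -0.2]
opening: 0.341
grip_force: 15.0
```

```bash
python3 -m crank '[{"x":0,"y":0,"z":0.006,"spin":0},{"x":0,"y":0,"z":0,"spin":0},{"x":0,"y":0,"z":0,"spin":0}]'; python3 -m crank '[{"x":0,"y":0,"z":0,"spin":0},{"x":0,"y":0,"z":0,"spin":0},{"x":0,"y":0,"z":0,"spin":0},{"x":0,"y":0,"z":-0.1,"spin":0},{"x":0,"y":0,"z":-0.2,"spin":0},{"x":0,"y":0,"z":-0.25,"spin":0},{"x":0,"y":0,"z":-0.2,"spin":0},{"x":0,"y":0,"z":-0.1,"spin":0},{"x":0,"y":0,"z":0,"spin":0.014},{"x":0,"y":0,"z":0,"spin":0}]' 0.45
python3 -c "
from h import *
go(.431,-.124,.13,1.452)"
```

```text
t: 23.1
position: [0.6104, 0.0793, 0.0232]
tcp_rot: [-3.142, -0.0, 1.54]
force: [-0.3, 0.5, -1.4]
opening: 0.342
grip_force: 15.0
t: 24.35
position: [0.6102, 0.0793, 0.1506]
tcp_rot: [-3.141, 0.0, 1.452]
force: [0.2, -0.7, 0.0]
opening: 0.546
grip_force: 0.0
spin 0.0001 xyz units [-1.487 -1.025  0.137]
```

```bash
python3 -m crank '[{"x":-0.248,"y":-0.171,"z":0.023,"spin":0},{"x":-0.248,"y":-0.171,"z":0.023,"spin":0},{"x":-0.248,"y":-0.171,"z":0.023,"spin":0},{"x":-0.248,"y":-0.171,"z":0.023,"spin":0},{"x":-0.248,"y":-0.171,"z":0.023,"spin":0},{"x":-0.248,"y":-0.171,"z":0.023,"spin":0},{"x":0,"y":0,"z":0,"spin":0},{"x":0,"y":0,"z":0,"spin":0}]' 
python3 -c "
from h import *
s=robot.state();im,d=viewer.get_image('wrist');save(im,'w6')
P=cloud('wrist',d,s)
m=(abs(P[...,0]-.431)<.06)&(abs(P[...,1]+.124)<.06)&(P[...,2]>.03)&(P[...,2]<.045)
c=rect(P[m][:,:2]);print(c)
go(*c[0],.008,1.571+c[3])"
```

```text
t: 25.35
position: [0.4314, -0.1238, 0.13]
tcp_rot: [3.142, -0.0, 1.453]
force: [-0.3, -0.1, 0.2]
opening: 0.553
grip_force: 0.0
(array([ 0.43109439, -0.12374304]), 31.97197723388672, 86.05119323730469, np.float64(-0.12587750471590375))
spin 0.0013 xyz units [-0.002 -0.003  0.813]
```

View pics/w6.png

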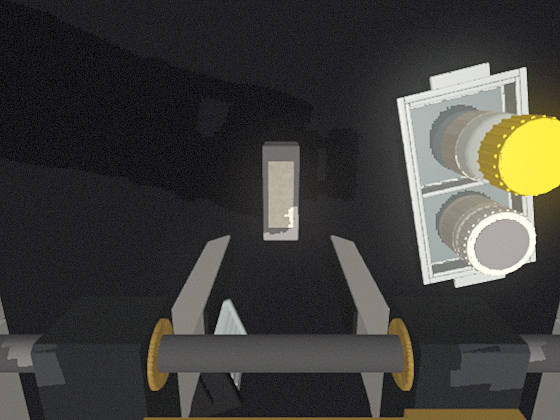

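The slide box is at (281,190), aligned between the fingers. At the right, the bottle and sample jar stand upright in tray2. I'll grip the box.

```bash
python3 -m crank '[{"x":0,"y":-0.003,"z":0.1,"spin":0.001},{"x":0,"y":0,"z":0.25,"spin":0},{"x":0,"y":0,"z":0.25,"spin":0},{"x":0,"y":0,"z":0.14,"spin":0},{"x":0,"y":0,"z":0.05,"spin":0},{"x":0,"y":0,"z":0.02,"spin":0},{"x":0,"y":0,"z":0,"spin":0}]' 0.45 15
python3 -m crank '[{"x":0,"y":0,"z":0,"spin":0},{"x":0,"y":0,"z":0,"spin":0},{"x":0,"y":0,"z":0,"spin":0},{"x":0,"y":0,"z":0,"spin":0},{"x":0,"y":0,"z":0,"spin":0}]' 1 15
python3 -m crank '[{"x":0,"y":0,"z":-0.05,"spin":0},{"x":0,"y":0,"z":-0.15,"spin":0},{"x":0,"y":0,"z":-0.25,"spin":0},{"x":0,"y":0,"z":-0.25,"spin":0},{"x":0,"y":0,"z":-0.15,"spin":0},{"x":0,"y":0,"z":-0.05,"spin":-0.0145},{"x":0,"y":0,"z":0,"spin":0}]'
python3 -c "
from h import *
go(.6145,.2455,.14,1.539)"
```

```text
t: 26.28
position: [0.431, -0.124, 0.0089]
tcp_rot: [3.141, 0.0, 1.446]
force: [-0.6, -1.0, -0.2]
opening: 0.549
grip_force: 0.0
t: 26.9
position: [0.4307, -0.124, 0.0085]
tcp_rot: [3.142, 0.0, 1.446]
force: [-0.4, -0.4, 0.2]
opening: 0.053
grip_force: 0.0
t: 27.78
position: [0.4309, -0.1241, 0.1443]
tcp_rot: [3.14, 0.0, 1.536]
force: [-0.5, 0.1, -0.2]
opening: 0.002
grip_force: 0.0
spin -0.0004 xyz units [2.501 1.145 0.029]
```

```bash
python3 -c "
from h import *
s=robot.state();im,d=viewer.get_image('wrist');im2,_=viewer.get_image('side')
save(np.hstack([im[100:420,100:480],im2[150:400,80:380].repeat(1,0)[:250].copy() if 0 else cv2.resize(im2[150:360,130:380],(380,320))]),'w7')
P=cloud('wrist',d,s)
m=(abs(P[...,0]-.431)<.08)&(abs(P[...,1]+.124)<.08)&(P[...,2]>.03)&(P[...,2]<.045)
c=rect(P[m][:,:2]);print(c,m.sum())"
```

```text
(array([ 0.43111118, -0.12374793]), 32.009376525878906, 86.00824737548828, np.float64(-0.11925076097545961)) 3151
```

View pics/w7.png

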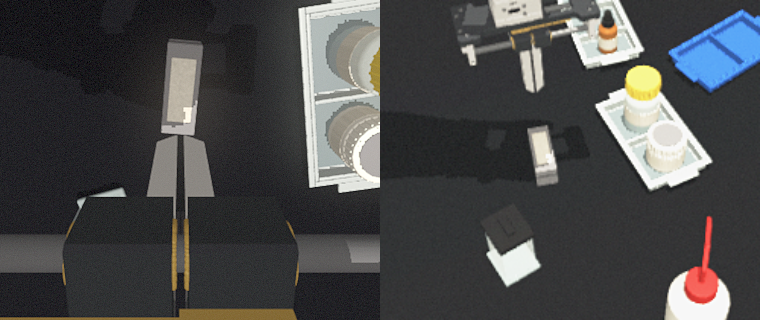

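The box has not moved, but the fingers shut without meeting it. I'll try again and look before closing.

```bash
python3 -m crank '[{"x":0,"y":0,"z":0,"spin":0.0135},{"x":0,"y":0,"z":0,"spin":0},{"x":0,"y":0,"z":0,"spin":0},{"x":0,"y":0,"z":0,"spin":0}]' 0.45 15
python3 -m crank '[{"x":0,"y":0.001,"z":0.1,"spin":0},{"x":0,"y":0,"z":0.25,"spin":0},{"x":0,"y":0,"z":0.25,"spin":0},{"x":0,"y":0,"z":0.15,"spin":0},{"x":0,"y":0,"z":0.1,"spin":0},{"x":0,"y":0,"z":0.05,"spin":0},{"x":0,"y":0,"z":0,"spin":0}]' 
python3 -c "
from h import *
s=robot.state();im,d=viewer.get_image('wrist');im2,_=viewer.get_image('side')
save(np.hstack([im[100:420,100:480],cv2.resize(im2[150:360,130:380],(380,320))]),'w8')
P=cloud('wrist',d,s); print(P[240:300:10,280].round(3))"
```

```text
t: 28.38
position: [0.4306, -0.124, 0.1434]
tcp_rot: [-3.141, -0.0, 1.453]
force: [0.2, 0.7, 0.4]
opening: 0.392
grip_force: 0.0
t: 29.25
position: [0.4308, -0.124, 0.0084]
tcp_rot: [-3.141, -0.0, 1.452]
force: [0.2, 0.8, 0.0]
opening: 0.55
grip_force: 0.0
[[ 0.43  -0.117  0.036]
 [ 0.43  -0.122  0.037]
 [ 0.429 -0.129  0.036]
 [ 0.428 -0.135  0.036]
 [ 0.428 -0.14   0.037]
 [ 0.427 -0.147  0.037]]
```

View pics/w8.png

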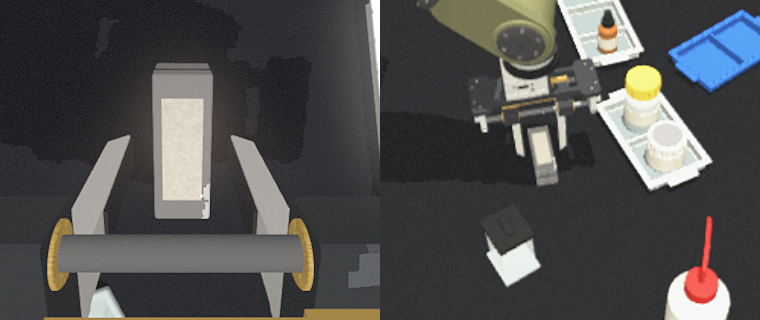

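The fingers straddle the box, which is at (182,140) in the left half. I'll close in stages and watch the opening.

```bash
for i in 1; do python3 -m crank '[{"x":0,"y":0,"z":0,"spin":0},{"x":0,"y":0,"z":0,"spin":0}]' 0.6 15; done;  python3 -m crank '[{"x":0,"y":0,"z":0,"spin":0},{"x":0,"y":0,"z":0,"spin":0}]' 0.72 15; python3 -c "
from h import *
im2,_=viewer.get_image('side')
save(cv2.resize(im2[180:290,170:320],(800,587)),'w9')"
```

```text
t: 29.6
position: [0.431, -0.1241, 0.0089]
tcp_rot: [3.141, 0.0, 1.452]
force: [-0.1, -0.2, 0.7]
opening: 0.404
grip_force: 0.0
t: 29.85
position: [0.4308, -0.124, 0.0085]
tcp_rot: [3.142, -0.0, 1.452]
force: [0.1, -0.5, -0.0]
opening: 0.278
grip_force: 0.0
```

View pics/w9.png

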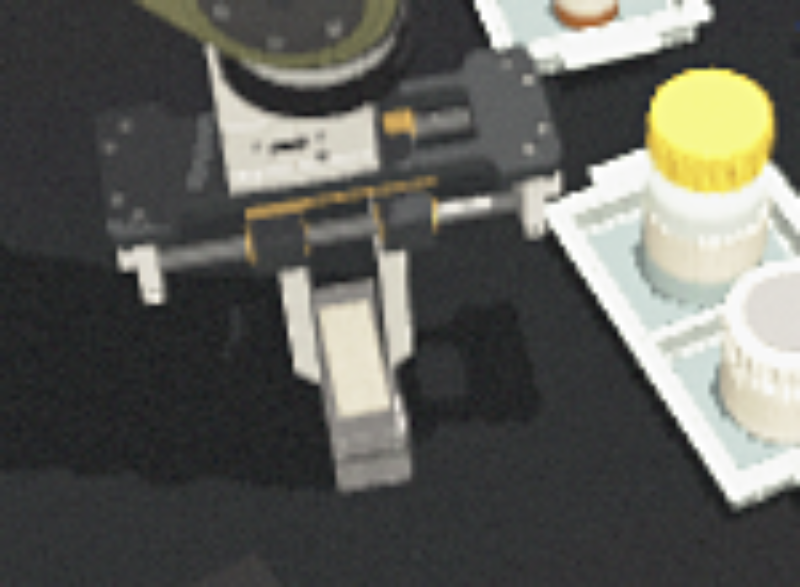

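```bash
python3 -m crank '[{"x":0,"y":0,"z":0,"spin":0},{"x":0,"y":0,"z":0,"spin":0}]' 0.8 15; python3 -c "
from h import *
s=robot.state()
im,d=viewer.get_image('wrist');save(cv2.resize(im[150:360,140:420],(800,600)),'w10')
P=cloud('wrist',d,s)
for r in (200,230,260): print([(c,*(P[r,c]*1000).round()) for c in range(220,345,10)])"
```

```text
t: 30.15
position: [0.4308, -0.124, 0.0085]
tcp_rot: [-3.142, 0.0, 1.452]
force: [0.1, 0.2, 0.3]
opening: 0.205
grip_force: 0.0
[(220, np.float64(394.0), np.float64(-100.0), np.float64(-0.0)), (230, np.float64(400.0), np.float64(-101.0), np.float64(-0.0)), (240, np.float64(407.0), np.float64(-102.0), np.float64(-0.0)), (250, np.float64(413.0), np.float64(-103.0), np.float64(-1.0)), (260, np.float64(423.0), np.float64(-93.0), np.float64(35.0)), (270, np.float64(428.0), np.float64(-94.0), np.float64(36.0)), (280, np.float64(433.0), np.float64(-95.0), np.float64(35.0)), (290, np.float64(438.0), np.float64(-95.0), np.float64(37.0)), (300, np.float64(444.0), np.float64(-96.0), np.float64(36.0)), (310, np.float64(449.0), np.float64(-97.0), np.float64(35.0)), (320, np.float64(457.0), np.float64(-108.0), np.float64(-0.0)), (330, np.float64(463.0), np.float64(-108.0), np.float64(-0.0)), (340, np.float64(470.0), np.float64(-109.0), np.float64(-0.0))]
[(220, np.float64(391.0), np.float64(-120.0), np.float64(1.0)), (230, np.float64(397.0), np.float64(-121.0), np.float64(1.0)), (240, np.float64(4
[... 813 characters left out ...]
240, np.float64(413.0), np.float64(-112.0), np.float64(67.0)), (250, np.float64(417.0), np.float64(-113.0), np.float64(67.0)), (260, np.float64(421.0), np.float64(-114.0), np.float64(65.0)), (270, np.float64(424.0), np.float64(-128.0), np.float64(36.0)), (280, np.float64(429.0), np.float64(-128.0), np.float64(37.0)), (290, np.float64(435.0), np.float64(-130.0), np.float64(36.0)), (300, np.float64(440.0), np.float64(-120.0), np.float64(58.0)), (310, np.float64(444.0), np.float64(-116.0), np.float64(67.0)), (320, np.float64(449.0), np.float64(-116.0), np.float64(68.0)), (330, np.float64(460.0), np.float64(-149.0), np.float64(1.0)), (340, np.float64(467.0), np.float64(-150.0), np.float64(1.0))]
```

View pics/w10.png

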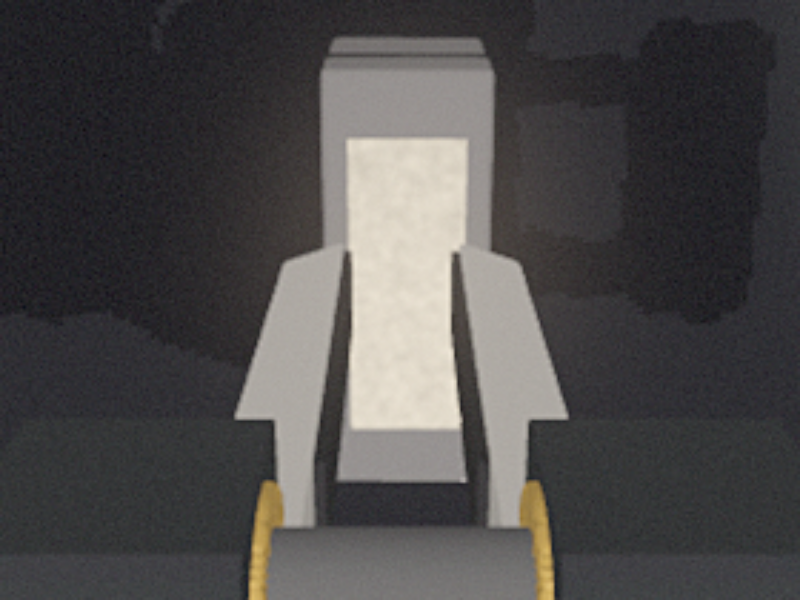

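The opening reads 0.205 (about 19 mm) with zero force, and the picture shows the fingers inside the 32 mm box: they pass through it without contact. I'll open, go lower so the tips are almost on the bench, and see whether there is contact there.

```bash
python3 -m crank '[{"x":0,"y":0,"z":0,"spin":0},{"x":0,"y":0,"z":0,"spin":0},{"x":0,"y":0,"z":0,"spin":0},{"x":0,"y":0,"z":0.04,"spin":0},{"x":0,"y":0,"z":0,"spin":0}]' 0.4 15;  python3 -m crank '[{"x":0,"y":0,"z":0,"spin":0},{"x":0,"y":0,"z":0,"spin":0},{"x":0,"y":0,"z":0,"spin":0},{"x":0,"y":0,"z":0,"spin":0}]' 0.75 15
```

```text
t: 30.82
position: [0.4305, -0.1239, 0.0019]
tcp_rot: [-3.141, -0.0, 1.452]
force: [-0.5, 0.1, 0.8]
opening: 0.602
grip_force: 0.0
t: 31.32
position: [0.4309, -0.1241, 0.0026]
tcp_rot: [3.141, 0.0, 1.452]
force: [0.6, -0.0, 0.6]
opening: 0.339
grip_force: 15.0
```

This time it grips: 15 N at 0.339. I'll lift a little and check.

```bash
python3 -m crank '[{"x":0,"y":0,"z":0,"spin":0},{"x":0,"y":0,"z":-0.02,"spin":0},{"x":0,"y":0,"z":-0.02,"spin":0},{"x":0,"y":0,"z":-0.02,"spin":0},{"x":0,"y":0,"z":0,"spin":0},{"x":0,"y":0,"z":0,"spin":0}]' 1 25; python3 -c "
from h import *
s=robot.state()
im,d=viewer.get_image('wrist')
P=cloud('wrist',d,s)
m=(abs(P[...,0]-.431)<.06)&(P[...,1]>-.107)&(P[...,1]<-.07)&(P[...,2]>.028)&(P[...,2]<.06)
q=P[m];print(m.sum(),np.percentile(q[:,2],[5,25,50,75,95]).round(4),[q[abs(q[:,1]-y)<.004][:,2].mean().round(4) for y in (-.1,-.09,-.082)])
m=(abs(P[...,0]-.431)<.02)&(P[...,1]<-.14)&(P[...,2]>.028)&(P[...,2]<.052); print(np.median(P[m][:,2]) if m.any() else 0,m.sum())"
```

```text
t: 32.08
position: [0.4308, -0.124, 0.0115]
tcp_rot: [-3.142, 0.0, 1.452]
force: [0.2, -0.0, -1.1]
opening: 0.339
grip_force: 25.0
3525 [0.0338 0.0445 0.0451 0.0456 0.0463] [np.float64(0.045), np.float64(0.0449), np.float64(0.0421)]
0.0452993465711578 2308
```

The box is held level: its top is at 45 mm, up 9 mm. I'll carry it over.

```bash
python3 -m crank '[{"x":0,"y":0,"z":-0.1,"spin":0},{"x":0,"y":0,"z":-0.2,"spin":0},{"x":0,"y":0,"z":-0.25,"spin":0},{"x":0,"y":0,"z":-0.2,"spin":-0.014},{"x":0,"y":0,"z":-0.1,"spin":0},{"x":0,"y":0,"z":0,"spin":0},{"x":0,"y":0,"z":0,"spin":0}]'
python3 -c "
from h import *
go(.6145,.2455,.14,1.539)"
```

```text
t: 33.0
position: [0.4303, -0.1238, 0.138]
tcp_rot: [-3.14, -0.001, 1.539]
force: [-0.1, -0.9, -1.3]
opening: 0.333
grip_force: 25.0
spin -0.0 xyz units [ 2.5    1.149 -0.013]
```

```bash
python3 -m crank '[{"x":0.12,"y":0.055,"z":0,"spin":0},{"x":0.24,"y":0.11,"z":0,"spin":0},{"x":0.31,"y":0.142,"z":0,"spin":0},{"x":0.33,"y":0.152,"z":0,"spin":0},{"x":0.33,"y":0.152,"z":0,"spin":0},{"x":0.33,"y":0.152,"z":0,"spin":0},{"x":0.31,"y":0.142,"z":0,"spin":0},{"x":0.24,"y":0.11,"z":0,"spin":0},{"x":0.17,"y":0.079,"z":0,"spin":0},{"x":0.12,"y":0.055,"z":0,"spin":0},{"x":0,"y":0,"z":0,"spin":0},{"x":0,"y":0,"z":0,"spin":0}]'
python3 -c "
from h import *
go(.6145,.2455,.0065,1.539)
s=robot.state();im,d=viewer.get_image('wrist');save(im,'w11');P=cloud('wrist',d,s)
m=(abs(P[...,0]-.615)<.04)&(P[...,1]>.25)&(P[...,1]<.33)&(P[...,2]>.155)&(P[...,2]<.19)
print(m.sum(),rect(P[m][:,:2]),np.median(P[m][:,2]))"
```

```text
t: 34.5
position: [0.6141, 0.2447, 0.1381]
tcp_rot: [-3.14, 0.001, 1.539]
force: [0.6, -0.6, -0.3]
opening: 0.334
grip_force: 25.0
spin 0.0001 xyz units [0.005 0.002 0.877]
5611 (array([0.6136059 , 0.26951321]), 39.01385498046875, 55.278690338134766, np.float64(-1.5703194089341785)) 0.17184198113359683
```

View pics/w11.png

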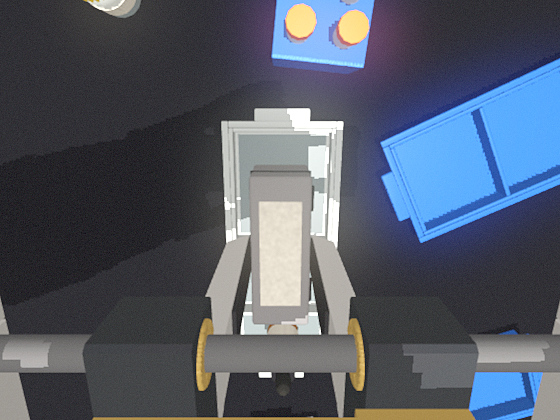

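The box is held straight over the long compartment at (282,180), clear of the rack. I'll lower it.

```bash
python3 -m crank '[{"x":0.005,"y":0.002,"z":0.15,"spin":0},{"x":0,"y":0,"z":0.25,"spin":0},{"x":0,"y":0,"z":0.2,"spin":0},{"x":0,"y":0,"z":0.13,"spin":0},{"x":0,"y":0,"z":0.07,"spin":0},{"x":0,"y":0,"z":0.03,"spin":0},{"x":0,"y":0,"z":0.015,"spin":0},{"x":0,"y":0,"z":0.01,"spin":0},{"x":0,"y":0,"z":0.007,"spin":0},{"x":0,"y":0,"z":0,"spin":0},{"x":0,"y":0,"z":0,"spin":0}]'
```

```text
t: 35.92
position: [0.615, 0.2463, 0.0098]
tcp_rot: [3.141, -0.0, 1.54]
force: [-0.6, -0.5, -0.2]
opening: 0.335
grip_force: 25.0
```

```bash
python3 -m crank '[{"x":0,"y":0,"z":0.007,"spin":0},{"x":0,"y":0,"z":0,"spin":0},{"x":0,"y":0,"z":0.007,"spin":0},{"x":0,"y":0,"z":0,"spin":0},{"x":0,"y":0,"z":0,"spin":0}]'; python3 -m crank '[{"x":0,"y":0,"z":0.004,"spin":0},{"x":0,"y":0,"z":0,"spin":0},{"x":0,"y":0,"z":0,"spin":0}]'
```

```text
t: 36.55
position: [0.6149, 0.2463, 0.0076]
tcp_rot: [-3.142, 0.0, 1.54]
force: [-0.0, -0.7, -1.6]
opening: 0.335
grip_force: 25.0
t: 36.92
position: [0.6149, 0.2462, 0.007]
tcp_rot: [-3.142, -0.0, 1.54]
force: [-0.7, 0.4, -0.9]
opening: 0.33
grip_force: 25.0
```

```bash
python3 -m crank '[{"x":0,"y":0,"z":0,"spin":0},{"x":0,"y":0,"z":0,"spin":0},{"x":0,"y":0,"z":0,"spin":0},{"x":0,"y":0,"z":-0.07,"spin":0},{"x":0,"y":0,"z":-0.15,"spin":0},{"x":0,"y":0,"z":-0.25,"spin":0},{"x":0,"y":0,"z":-0.25,"spin":0},{"x":0,"y":0,"z":-0.2,"spin":0},{"x":0,"y":0,"z":-0.1,"spin":0},{"x":0,"y":0,"z":0,"spin":-0.0232},{"x":0,"y":0,"z":0,"spin":-0.0232},{"x":0,"y":0,"z":0,"spin":0}]' 0.45
python3 -c "
from h import *
go(.3455,-.2748,.15,1.831)"
```

```text
t: 38.42
position: [0.6147, 0.2462, 0.1596]
tcp_rot: [-3.141, 0.0, 1.831]
force: [0.3, 0.3, -0.9]
opening: 0.554
grip_force: 0.0
spin -0.0001 xyz units [-2.894 -2.628  0.064]
```

```bash
python3 -m crank '[{"x":-0.263,"y":-0.239,"z":0.006,"spin":0},{"x":-0.263,"y":-0.239,"z":0.006,"spin":0},{"x":-0.263,"y":-0.239,"z":0.006,"spin":0},{"x":-0.263,"y":-0.239,"z":0.006,"spin":0},{"x":-0.263,"y":-0.239,"z":0.006,"spin":0},{"x":-0.263,"y":-0.239,"z":0.006,"spin":0},{"x":-0.263,"y":-0.239,"z":0.006,"spin":0},{"x":-0.263,"y":-0.239,"z":0.006,"spin":0},{"x":-0.263,"y":-0.239,"z":0.006,"spin":0},{"x":-0.263,"y":-0.239,"z":0.006,"spin":0},{"x":-0.263,"y":-0.239,"z":0.006,"spin":0},{"x":0,"y":0,"z":0,"spin":0}]' 0
python3 -m crank '[{"x":0,"y":0,"z":0,"spin":0},{"x":0,"y":0,"z":0,"spin":0}]'
python3 -c "
from h import *
s=robot.state();im,d=viewer.get_image('wrist');save(im,'w12')
P=cloud('wrist',d,s)
m=(abs(P[...,0]-.3455)<.05)&(abs(P[...,1]+.2748)<.05)&(P[...,2]>.083)&(P[...,2]<.098)
c=rect(P[m][:,:2]);print(c)
go(*c[0],.036,1.571+c[3])"
```

```text
t: 39.92
position: [0.3443, -0.2768, 0.1499]
tcp_rot: [-3.141, -0.0, 1.824]
force: [0.8, 1.2, 0.1]
opening: 0.999
grip_force: 0.0
t: 40.17
position: [0.3463, -0.2738, 0.1501]
tcp_rot: [3.142, -0.0, 1.832]
force: [0.5, 0.4, -0.7]
opening: 1.0
grip_force: 0.0
(array([ 0.34422919, -0.27443842]), 52.2030143737793, 57.81208419799805, np.float64(0.25830818334713723))
spin 0.0005 xyz units [-0.    -0.015  0.761]
```

View pics/w12.png

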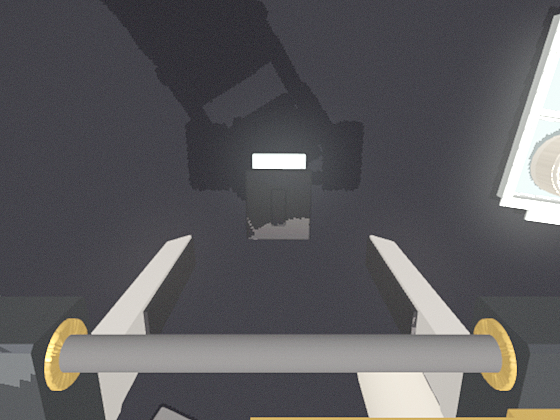

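The jar lid is at (279,203), square between the fingers. I'll grip the glass body below it.

```bash
python3 -m crank '[{"x":0,"y":-0.013,"z":0.1,"spin":0},{"x":0,"y":0,"z":0.2,"spin":0},{"x":0,"y":0,"z":0.22,"spin":0},{"x":0,"y":0,"z":0.16,"spin":0},{"x":0,"y":0,"z":0.08,"spin":0},{"x":0,"y":0,"z":0,"spin":0}]' 0 30
python3 -m crank '[{"x":0,"y":0,"z":0,"spin":0},{"x":0,"y":0,"z":0,"spin":0},{"x":0,"y":0,"z":0,"spin":0},{"x":0,"y":0,"z":0,"spin":0},{"x":0,"y":0,"z":0,"spin":0},{"x":0,"y":0,"z":0,"spin":0}]' 1 30
python3 -m crank '[{"x":0,"y":0,"z":-0.02,"spin":0},{"x":0,"y":0,"z":-0.04,"spin":0},{"x":0,"y":0,"z":-0.04,"spin":0},{"x":0,"y":0,"z":0,"spin":0},{"x":0,"y":0,"z":0,"spin":0}]'
```

```text
t: 40.98
position: [0.3437, -0.2748, 0.0355]
tcp_rot: [-3.141, -0.001, 1.832]
force: [-0.0, -0.5, -1.2]
opening: 0.998
grip_force: 0.0
t: 41.72
position: [0.344, -0.2753, 0.0362]
tcp_rot: [3.141, 0.0, 1.832]
force: [0.5, 0.2, 1.8]
opening: 0.55
grip_force: 30.0
t: 42.35
position: [0.3439, -0.2751, 0.0511]
tcp_rot: [-3.142, -0.0, 1.832]
force: [0.2, 0.3, -3.1]
opening: 0.551
grip_force: 30.0
```

It reads 0.551 (about 52 mm), wider than the 46 mm body, so I'll check from the depth that the jar hangs level.

```bash
cat >> h.py <<'E'
def lid(z0,c,st=None,cam='wrist',dz=.006,r=.045):
    s=robot.state();im,d=viewer.get_image(cam);P=cloud(cam,d,s)
    m=(abs(P[...,0]-c[0])<r)&(abs(P[...,1]-c[1])<r)&(abs(P[...,2]-z0)<dz)
    q=P[m]; A=np.c_[q[:,:2]-q[:,:2].mean(0),np.ones(len(q))]; k=np.linalg.lstsq(A,q[:,2],rcond=None)[0]
    print(len(q),rect(q[:,:2]),'slope,z',k.round(4)); return P
E
python3 -c "
from h import *
P=lid(.103,(.344,-.275))
print([(r,c,*(P[r,c]*1000).round().astype(int)) for r in range(180,400,20) for c in (230,330)])"
```

```text
11737 (array([ 0.34299783, -0.27455768]), 58.547420501708984, 75.43161010742188, np.float64(-1.3135092992782367)) slope,z [ 0.0114 -0.0109  0.1034]
[(180, 230, np.int64(301), np.int64(-262), np.int64(0)), (180, 330, np.int64(373), np.int64(-243), np.int64(1)), (200, 230, np.int64(304), np.int64(-277), np.int64(0)), (200, 330, np.int64(377), np.int64(-258), np.int64(1)), (220, 230, np.int64(314), np.int64(-255), np.int64(103)), (220, 330, np.int64(358), np.int64(-243), np.int64(104)), (240, 230, np.int64(316), np.int64(-265), np.int64(102)), (240, 330, np.int64(361), np.int64(-252), np.int64(104)), (260, 230, np.int64(318), np.int64(-275), np.int64(103)), (260, 330, np.int64(364), np.int64(-262), np.int64(104)), (280, 230, np.int64(320), np.int64(-285), np.int64(103)), (280, 330, np.int64(367), np.int64(-272), np.int64(104)), (300, 230, np.int64(323), np.int64(-296), np.int64(102)), (300, 330, np.int64(371), np.int64(-283), np.int64(103)), (320, 230, np.int64(325), np.int64(-308), np.int64(102)), (320, 330, np.int64(374), np.int64(-294), np.int64(103)), (340, 230, np.int64(325), np.int64(-251), np.int64(190)), (340, 330, np.int64(347), np.int64(-245), np.int64(190)), (360, 230, np.int64(326), np.int64(-253), np.int64(194)), (360, 330, np.int64(347), np.int64(-247), np.int64(194)), (380, 230, np.int64(341), np.int64(-438), np.int64(1)), (380, 330, np.int64(426), np.int64(-416), np.int64(0))]
```

The jar hangs level, with a lid slope of about 0.01. I'll carry it over.

```bash
python3 -m crank '[{"x":0,"y":0,"z":-0.08,"spin":0},{"x":0,"y":0,"z":-0.16,"spin":0},{"x":0,"y":0,"z":-0.22,"spin":0},{"x":0,"y":0,"z":-0.2,"spin":0},{"x":0,"y":0,"z":-0.1,"spin":0.012},{"x":0,"y":0,"z":0,"spin":0.0225},{"x":0,"y":0,"z":0,"spin":0.012},{"x":0,"y":0,"z":0,"spin":0},{"x":0,"y":0,"z":0,"spin":0}]'
python3 -c "
from h import *
go(.612,.1505,.165,1.540)"
```

```text
t: 43.52
position: [0.3439, -0.2752, 0.1654]
tcp_rot: [3.141, 0.0, 1.541]
force: [-0.8, 0.1, -1.5]
opening: 0.547
grip_force: 30.0
spin 0.0002 xyz units [2.892 1.699 0.003]
```

```bash
python3 -m crank '[{"x":0.08,"y":0.047,"z":0,"spin":0},{"x":0.17,"y":0.1,"z":0,"spin":0},{"x":0.25,"y":0.147,"z":0,"spin":0},{"x":0.3,"y":0.176,"z":0,"spin":0},{"x":0.32,"y":0.188,"z":0,"spin":0},{"x":0.32,"y":0.188,"z":0,"spin":0},{"x":0.32,"y":0.188,"z":0,"spin":0},{"x":0.32,"y":0.188,"z":0,"spin":0},{"x":0.3,"y":0.176,"z":0,"spin":0},{"x":0.25,"y":0.147,"z":0,"spin":0},{"x":0.17,"y":0.1,"z":0,"spin":0},{"x":0.092,"y":0.054,"z":0,"spin":0}]'
python3 -m crank '[{"x":0,"y":0,"z":0,"spin":0},{"x":0,"y":0,"z":0,"spin":0}]'
python3 -c "
from h import *
P=lid(.2175,(.612,.1505))
im,d=viewer.get_image('top');T=cloud('top',d)
m=(abs(T[...,0]-.613)<.063)&(abs(T[...,1]-.174)<.16)&(T[...,2]>.012)&(T[...,2]<.03); print(rect(T[m][:,:2]))
m=(abs(P[...,0]-.613)<.063)&(P[...,1]>.2)&(P[...,1]<.33)&(P[...,2]>.012)&(P[...,2]<.028); print('w',rect(P[m][:,:2]), P[m][:,1].max())
go(.612,.1505,.041,1.540)"
```

```text
t: 45.02
position: [0.6123, 0.1529, 0.1645]
tcp_rot: [-3.141, -0.0, 1.542]
force: [-0.2, -0.6, -1.5]
opening: 0.551
grip_force: 30.0
t: 45.28
position: [0.6118, 0.1503, 0.165]
tcp_rot: [-3.141, 0.0, 1.54]
force: [-0.0, 0.1, -1.9]
opening: 0.55
grip_force: 30.0
12194 (array([0.61081482, 0.15086801]), 58.40986251831055, 75.74366760253906, np.float64(1.5324410813014122)) slope,z [ 0.0081 -0.0137  0.2176]
(array([0.61072937, 0.16420915]), 110.47434997558594, 269.81781005859375, np.float64(-0.014621153858698221))
w (array([0.61510248, 0.25797769]), 110.28482818603516, 118.57947540283203, np.float64(-0.030371088545427583)) 0.31787224172708506
spin -0.0002 xyz units [ 0.004 -0.     0.829]
```

```bash
python3 -m crank '[{"x":0,"y":0,"z":0.12,"spin":0},{"x":0,"y":0,"z":0.2,"spin":0},{"x":0,"y":0,"z":0.2,"spin":0},{"x":0,"y":0,"z":0.14,"spin":0},{"x":0,"y":0,"z":0.08,"spin":0},{"x":0,"y":0,"z":0.04,"spin":0},{"x":0,"y":0,"z":0.02,"spin":0},{"x":0,"y":0,"z":0.01,"spin":0},{"x":0,"y":0,"z":0.008,"spin":0},{"x":0,"y":0,"z":0,"spin":0},{"x":0,"y":0,"z":0,"spin":0}]'
python3 -m crank '[{"x":0,"y":0,"z":0.006,"spin":0},{"x":0,"y":0,"z":0,"spin":0},{"x":0,"y":0,"z":0.006,"spin":0},{"x":0,"y":0,"z":0,"spin":0},{"x":0,"y":0,"z":0,"spin":0}]'
```

```text
t: 46.75
position: [0.6124, 0.1504, 0.0426]
tcp_rot: [3.141, -0.0, 1.539]
force: [0.6, -0.1, -2.9]
opening: 0.548
grip_force: 30.0
t: 47.38
position: [0.6123, 0.1504, 0.0406]
tcp_rot: [-3.142, -0.0, 1.539]
force: [-0.2, -0.8, -2.2]
opening: 0.55
grip_force: 30.0
```

```bash
python3 -m crank '[{"x":0,"y":0,"z":0.004,"spin":0},{"x":0,"y":0,"z":0,"spin":0},{"x":0,"y":0,"z":0,"spin":0}]'
python3 -m crank '[{"x":0,"y":0,"z":0,"spin":0},{"x":0,"y":0,"z":0,"spin":0},{"x":0,"y":0,"z":0,"spin":0},{"x":0,"y":0,"z":0,"spin":0},{"x":0,"y":0,"z":-0.07,"spin":0},{"x":0,"y":0,"z":-0.15,"spin":0},{"x":0,"y":0,"z":-0.2,"spin":0},{"x":0,"y":0,"z":-0.2,"spin":0},{"x":0,"y":0,"z":-0.2,"spin":0},{"x":0,"y":0,"z":-0.1,"spin":0}]' 0
python3 -m crank '[{"x":0,"y":-0.2,"z":0,"spin":0},{"x":0,"y":-0.3,"z":0,"spin":0},{"x":0,"y":-0.3,"z":0,"spin":0},{"x":0,"y":-0.3,"z":0,"spin":0},{"x":0,"y":-0.3,"z":0,"spin":0},{"x":0,"y":-0.2,"z":0,"spin":0},{"x":0,"y":0,"z":0,"spin":0},{"x":0,"y":0,"z":0,"spin":0}]'
python3 - <<'E'
from h import *
im,d=viewer.get_image('top');P=cloud('top',d)
T={}
for r in finder.masks_of('tray3','top'):
    q=P[r['region']&(d>0)]
    if q[:,0].mean()>.7: continue
    c,w,h,a=rect(q[q[:,2]<.03][:,:2]); print('tray',c,w,h,a,r['conf']); T['tray3' if h>250 else 'tray2']=(c,a)
def top(n,c,lo,hi,t):
    m=(abs(P[...,0]-c[0])<.05)&(abs(P[...,1]-c[1])<.05)&(P[...,2]>lo)&(P[...,2]<hi)&(d>0)
    q=P[m]
    if len(q)<5: print(n,'none');return
    k=rect(q[:,:2]); 
    loc=''
    if t in T: c0,a=T[t]; r=k[0]-c0; loc=(np.array([[np.cos(a),np.sin(a)],[-np.sin(a),np.cos(a)]])@r).round(4)
    print(n,k[0].round(4),round(k[1]),round(k[2]),round(float(k[3]),2),'z',np.median(q[:,2]).round(4),'local',loc)
top('slide',(.615,.2455),.033,.05,'tray3');top('jar',(.612,.1505),.087,.105,'tray3')
top('drop',(.61,.0795),.08,.1,'tray3');top('bottle',(.603,-.099),.1,.115,'tray2');top('sample',(.612,-.182),.053,.07,'tray2')
top('small',(.481,.416),.06,.08,'');top('rack',(.652,.41),.09,.105,'')
E
```

```text
t: 47.75
position: [0.6124, 0.1504, 0.0403]
tcp_rot: [3.141, -0.0, 1.539]
force: [-0.9, -0.1, 2.2]
opening: 0.546
grip_force: 30.0
t: 49.0
position: [0.6127, 0.1505, 0.1803]
tcp_rot: [3.139, -0.001, 1.539]
force: [0.0, 0.8, -0.6]
opening: 0.997
grip_force: 0.0
t: 50.0
position: [0.3729, 0.158, 0.1781]
tcp_rot: [3.141, -0.0, 1.539]
force: [-0.3, -0.7, -0.1]
opening: 1.001
grip_force: 0.0
tray [0.61503687 0.17560954] 117.18954467773438 295.84429931640625 -0.017014137256189166 0.85
tray [ 0.60831482 -0.14170596] 114.33529663085938 211.0228271484375 0.11308553472954719 0.71
slide [0.6139 0.2456] 33 86 -0.04 z 0.0406 local [-0.0023  0.0699]
jar [0.6126 0.1499] 51 58 -0.0 z 0.0928 local [-0.002  -0.0258]
drop [0.6127 0.1005] 51 57 0.02 z 0.0917 local [-0.001  -0.0752]
bottle [ 0.6046 -0.0996] 50 52 -0.78 z 0.1064 local [0.0011 0.0423]
sample [ 0.6118 -0.1821] 57 57 -0.02 z 0.0608 local [-0.0011 -0.0405]
small [0.4814 0.4157] 34 34 -0.01 z 0.0694 local 
rack [0.6528 0.4094] 53 98 -0.13 z 0.098 local
```

```bash
python3 - <<'E'
from h import *
im,d=viewer.get_image('top');P=cloud('top',d)
m=(abs(P[...,0]-.61)<.03)&(abs(P[...,1]-.0795)<.025)&(d>0)
for lo,hi in ((.07,.105),(.045,.062)):
    q=P[m&(P[...,2]>lo)&(P[...,2]<hi)]; print(len(q),rect(q[:,:2]),q[:,2].max())
E
```

```text
66 (array([0.61040601, 0.07793728]), 19.532957077026367, 20.18348503112793, np.float64(1.5631510570955518)) 0.09684183681930225
77 (array([0.61027789, 0.0782115 ]), 31.559579849243164, 32.34321212768555, np.float64(0.06936084049100155)) 0.0619883857922503
```

```bash
python3 -c "
from h import *
print(workorder.job_done())"
```

```text
the job is handed in; nothing more can be done
None
```

I made up both kits and handed in at about 50 s: the top camera's depth put all five things within about 3 mm of their compartment centres, at floor height, and the arm was clear. The hand-in returned no verdict. The first slide-box grasp closed through the box without contact or moving it, and a lower grasp held. I did not re-measure the wash bottle at the end.

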